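# Clamp the pickle jar and twist off its lid

## Task

Press the open yoke of the jar holder down over the jar until its catch snaps and holds it shut, then unscrew the tight lid of the clamped jar anticlockwise without letting the jar turn, and stop turning once the thread lets go (within about a third of a turn). Lift the lid straight up and finish still holding it in the gripper, level and centred, a couple of centimetres above the jar's mouth so that it can drip back; do not put it down or let go, and leave the other things on the counter alone.

Things in the scene. Friction and masses are not known exactly. Their poses are not given: they have to be found in the camera images.
- holder: countertop jar holder, fixed: white plastic board 270 x 130 x 20 mm with a round cup (98 mm outside, rim 48 mm up) in which the jar stands on a soft rubber disc, a sprung catch at one end, a hinged steel yoke at the other. Origin on the counter under the jar's axis; x points from the catch end (-150 mm) to the hinge end (+120 mm), y along the hinge axis, z up
- catch_top (a point): top of the sprung upright steel catch hook, 30 mm wide, 107 mm above the counter, 119 mm from the jar's axis on the side away from the hinge. The shut yoke's tongue snaps under it; it must be free to spring about 5 mm outward, away from the jar: do not lean on it
- yoke (a joint): hinge angle of the yoke: 0 = shut and flat under the catch (snapped in it rests at 0 to 0.005 rad; lower stop -0.010), grows as it opens upward, to 1.15 rad. It starts open; friction keeps it where it is put, also half home at 0.01 to 0.05 rad if not pressed through. Pressing the pad takes about 2 N at first, up to about 18 N over the last 15 mm, where it meets the jar's shoulder and the catch
- catch (a joint): how far the catch hook is pushed outward, in m: 0 = home; 0.004 to 0.005 while the tongue is passing it; it springs back to 0 over the tongue when the yoke has snapped in (it also reads 0 before the yoke reaches it)
- press_pad (a point): middle of the upper face of the rubber thumb pad (32 x 34 mm) on the yoke's tongue, where to press; 174 mm from the hinge axis, 4.5 mm above the yoke's plane through it, swinging about it; its x axis points to the hinge. Shut: 80 mm from the jar's axis on the catch side. The yoke is a flat steel ring (112 mm outside, 87 inside, 8 thick), its top then 96 mm above the counter
- yoke_hinge (a point): middle of the yoke's hinge axis, 94 mm from the jar's axis and 92 mm above the counter; the hinge cheeks reach 106 mm above the counter
- jar: round glass jar of gherkins, 88 mm in diameter, with sloping shoulder, 93.5 mm high to its rim, standing loose in the holder's cup; origin at the centre of its underside, 26 mm above the counter (about 2 mm lower when clamped), z up. Unclamped it would turn with the lid
- jar_mouth (a point): centre of the jar's mouth, level with its rim, 93.5 mm above the jar's origin; on the tight jar the lid's lower edge is 8.5 mm below it
- jar_side (a point): a point on the jar's side, 44 mm from its axis along the jar's x and 30 mm up; it shows whether the jar has turned or shifted
- cap: steel twist-off lid of the jar, 62 mm in diameter, 16 mm high, knurled. Origin at the centre of its lower edge, z up. On the jar its lower edge is 111 mm above the counter and 15 mm above the shut yoke: room for the finger tips. Grip it across its diameter from above, any way round. Breaking it loose takes about 0.4 N m, anticlockwise seen from above; less later
- cap_edge (a point): point on the lid's lower edge, 31 mm out along the lid's x axis. Tight, the lid's x stands 0 to 0.12 rad anticlockwise of the jar's x. Turned anticlockwise from the jar's x the lid rises 2.5 mm on its three lugs and comes free at 1.25 rad; at 1.3 to 1.75 rad it lifts straight off (the lugs need 8 mm to clear the fins); beyond 1.8 rad an unlifted lid is blocked
- fork_ring: bystander: steel fork ring, 164 mm across, 16 mm high, flat on the counter; origin at its centre, on the counter
- lid_rest: bystander: wooden lid rest, 100 x 150 x 24 mm; origin under its centre
- plate: bystander: white melamine plate, 160 mm across, 18 mm high; origin under its centre
- mustard_jar: bystander: small closed mustard jar with a white plastic cap, 52 mm across, 65 mm high; not the jar to open; origin under its centre
- pepper_mill: bystander: dark wooden pepper mill, 52 mm across, 115 mm high; origin under its centre
- fondue_fork: bystander: fondue fork with a wooden handle, 265 mm long, 12 mm high, lying on the counter to the robot's far right; origin near its middle
Mind the look-alikes: they are no part of the job. Of the things like the cap, leave any that is green or turquoise; of the rest the smaller one is meant.

How it is judged:
By the outcome, as a careful person would: the job done as asked, in the order asked, and still so for the second after the job is handed in, while the arm keeps its last pose, push and grip.
It also fails if it takes over 48 s, if anything falls off the work surface, if the arm or the gripper's body presses on something with over 40 N, if the wrist force passes 120 N, or if a joint passes its speed limit or range.

## Robot

A 6-joint arm with a two-finger parallel gripper is mounted at the origin on the work surface. World frame = base frame: x ahead of the robot, y to its left, z up, the work surface at z = 0. Lengths are in m, angles in degrees, forces in N, time in s.
With the tool pointing down it reaches from about 0.3 to 0.75 m from the base axis. Payload 8.5 kg.
Tool frame: the origin (TCP) lies at the very end of the fingers, on their centre line; the grasp point (between the pads) lies 19 mm behind it (env.pinch_z is the distance from the TCP to the grasp point, in m); z points along the fingers, y is the line along which they close (so a half turn about z gives the same grasp; the last joint's range is limited). The gripper opens to 85 mm and grips with 20 to 120 N. Pads are 22 mm wide; open, the fingers measure 114 mm over their backs; the gripper's body (76 mm by 85 mm) begins 54 mm behind the grasp point. The pads swing forward as they close: fully open they stand 13 mm farther back than shut.
Start: joints at [-84.242, 21.807, 74.336, -0, 83.858, -12.336], TCP at [0.171, -0.523, 0.231] pointing down, gripper open.
Joint ranges: [-178.18, 178.18], [-50.72, 133.34], [12.68, 142.11], [-81.47, 261.47], [9.98, 163.14], [-165.26, 165.26]. Speed limits (degrees/s): [136.94, 136.94, 180, 180, 180, 180].

## Interface

Orientations are given as a 3x3 rotation matrix whose columns are the frame's x, y, z axes.
In Python, from rig import env, viewer gives the robot as it stands.
- The arm moves only by the tool drive_tool, never from a script. Its argument "series" is a list of rows, each a list of 3 entries, a list of its own where there are three numbers: the shift along the tool's x, y, z in m, then the turn about the tool's z in degrees, then the finger opening in m, from 0 to 0.0854. A call has 1 to 20 rows; each row is the pose to reach, as a shift and turn from the pose commanded when the call began, along the tool's axes at that moment; what a row does not reach only later rows make up. A row lasts 1/10 s, in which the tool goes at most 50 mm and 8.59 degrees, less where a joint would pass 70% of its speed; a pose out of reach is approached as far as the arm can. A call with a gripper value outside its range is refused whole. The fingers move at their own pace and stop on an object; "newtons" is the grip in N (left out, the last holds). Time passes only in rows, so rows that repeat a pose let the fingers close. It gives the time, the measured TCP pose, the force, the opening and the grip force at its end, in the units of the state.
- env.observe(): the state, without advancing time (a new reading comes with each control period).
- viewer.get_image(name): name is "side" or "top" or "wrist"; returns a dict with "img" (384x512x3 uint8, red, green, blue), "depth" (384x512 float32, m along the optical axis (not along the pixel's ray), 0 where there is no reading), "camera_matrix" (3x3 intrinsics, pixels), "rvec" (rotation vector, rad) and "tvec" (3), from world to camera coordinates, as OpenCV has them. Camera axes: x right, y down, z forward; pixel columns grow to the right and rows downward; lengths in m; the calibration is good to about 2 mm. The wrist camera is an equidistant fisheye: a pixel r from the principal point sees the ray r / f radians off the axis. A picture is of the moment at which its call begins.
- env.close_job(): hands the job in; it is judged then, once.
The state is a dict: "time_s": time; "q": joint angles; "qvel": joint speeds; "joint_efforts": joint torques, N m; "position": TCP position; "tool_rot": TCP orientation; "ft_force": force on the tool from outside, world axes, zero at the start; "wrist_torque": the same for the moment, N m; "grip_width": finger opening in m; "gripper_force": force on a finger pad.
Only numpy, scipy, OpenCV 4.12 (cv2) and the standard library are available. Lean on these libraries where they do the work, as an engineer would, in place of code of your own. Each camera call takes 0.05 s, during which the arm holds its last target. There are 200 camera calls.

## Working session

There is one attempt and no reset: what is moved stays moved. The work goes in short steps, Python scripts to look and compute and a tool call to move; the robot and the scene stay as the last step left them, time stands still between calls to the robot, and variables do not carry over. Pictures are saved under pics/ and viewed, at most 10 in all, crops included, and the job is handed in when it is done.

Besides the shell and the picture viewer there is one more tool, called after "Request:" by a JSON object that holds its "op" and its "data", one argument or row to a line. drive_tool: Moves the arm, as the interface text tells. Its arguments: {"type":"object","properties":{"series":{"type":"array"},"newtons":{"type":"number"}},"required":["series"]}

```bash
mkdir -p pics
cat > h.py <<'E'
import numpy as np, cv2
from rig import env, viewer
def cam(n):
    d=viewer.get_image(n); d['R']=cv2.Rodrigues(np.array(d['rvec'],float))[0]; d['t']=np.array(d['tvec'],float).ravel(); d['K']=np.array(d['camera_matrix']); return d
def ray(d,u,v):
    K=d['K']; r=np.array([(u-K[0,2])/K[0,0],(v-K[1,2])/K[1,1],1.]); return -d['R'].T@d['t'], d['R'].T@r
def onz(d,u,v,z):
    o,r=ray(d,u,v); return o+r*(z-o[2])/r[2]
def cloud(d):
    v,u=np.mgrid[:384,:512]; K=d['K']; z=d['depth']
    p=np.stack([(u-K[0,2])/K[0,0]*z,(v-K[1,2])/K[1,1]*z,z],-1); return (p-d['t'])@d['R']
def proj(d,P):
    c=d['R']@np.array(P)+d['t']; p=d['K']@c; return p[:2]/p[2]
def save(im,n): cv2.imwrite('pics/'+n,im[...,::-1])
E
python3 - <<'E'
from h import *
a=cam('top');b=cam('side')
np.savez('a.npz',**a);np.savez('b.npz',**b)
save(a['img'],'t0.png');save(b['img'],'s0.png')
for d in (a,b): print(d['K'],-d['R'].T@d['t'],d['R'][2])
s=env.observe();print(s['position'],s['tool_rot'],s['time_s'],env.pinch_z)
E
```

```text
[[387.11257421   0.         247.57313471]
 [  0.         387.11257421 192.27338536]
 [  0.           0.           1.        ]] [ 0.35904336 -0.06148902  1.38903935] [ 0.10504884 -0.01601389 -0.99433812]
[[470.44933939   0.         252.4579511 ]
 [  0.         470.44933939 200.27359334]
 [  0.           0.           1.        ]] [ 0.94285759 -1.08788454  0.91666975] [-0.31220307  0.74461994 -0.5899749 ]
[ 0.17079831 -0.52253351  0.230759  ] [[ 9.50548353e-01  3.10576594e-01 -8.35240127e-05]
 [ 3.10576416e-01 -9.50547443e-01  1.35980974e-03]
 [ 3.42931541e-04 -1.31850550e-03 -9.99999072e-01]] 0.1 0.0187
```

```bash
ls .
```

```text
a.npz
b.npz
h.py
pics
```

View pics/t0.png

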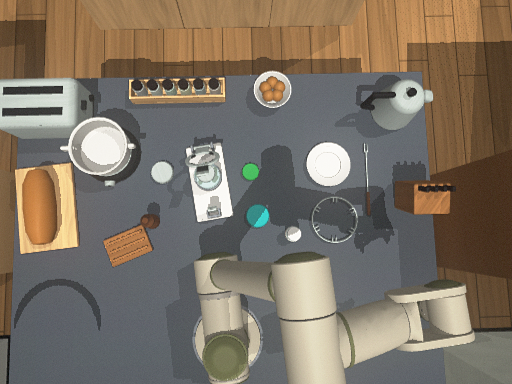

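View pics/s0.png

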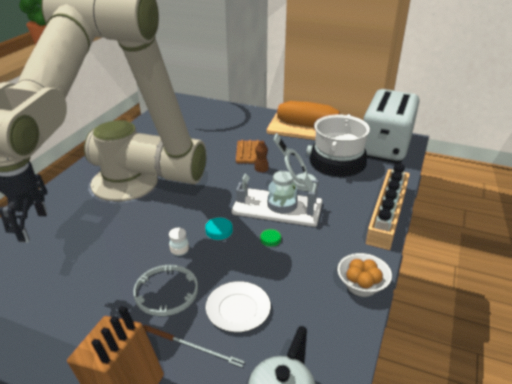

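The top view shows the holder around (209,182), with the open yoke at the far end (205,155) and the catch at the near end (212,212). The side view shows the jar at (283,190) with the yoke standing over it. Next I'll measure the board.

Run:
```python
from h import *
a=dict(np.load('a.npz'));b=dict(np.load('b.npz'))
P=cloud(a); hsv=cv2.cvtColor(a['img'],cv2.COLOR_RGB2HSV)
print(P[180,260],P[250,200])
m=((hsv[...,1]<40)&(hsv[...,2]>150)); roi=np.zeros_like(m); roi[130:230,178:240]=1
m&=roi
mb=m&(abs(P[...,2]-.02)<.01)
pts=np.array([onz(a,u,v,.02)[:2] for v,u in np.argwhere(mb)])*1000
r=cv2.minAreaRect(pts.astype(np.float32));print(r);print(cv2.boxPoints(r))
# heights of interest
for lo,hi in((.085,.115),(.115,.135),(.135,.3)):
    q=P[(P[...,2]>lo)&(P[...,2]<hi)&roi]; print(lo,len(q),np.median(q,0),q.min(0),q.max(0))
c=cv2.resize(a['img'][130:230,165:265],None,fx=6,fy=6,interpolation=cv2.INTER_CUBIC)
d=cv2.resize(b['img'][130:235,225:335],None,fx=6,fy=6,interpolation=cv2.INTER_CUBIC)
save(c,'t1.png');save(d[:600],'s1.png')
# side cloud too
Q=cloud(b); r2=np.zeros_like(m); r2[130:230,230:325]=1
q=Q[r2&(Q[...,2]>.05)&(abs(Q[...,0]-P[182,209,0])<.2)&(abs(Q[...,1]-P[182,209,1])<.2)]
np.save('q.npy',q)
for z in np.arange(.05,.26,.015):
    s=q[(q[:,2]>z)&(q[:,2]<z+.015)]
    if len(s): print(round(z,3),len(s),s.mean(0).round(3),s.min(0).round(3),s.max(0).round(3))
```

```text
[ 0.55033516 -0.1304007  -0.00715242] [ 0.30417773  0.09035478 -0.00066843]
((545.2352294921875, 53.39140701293945), (267.29718017578125, 128.14427185058594), 8.419246673583984)
[[403.64578   97.20485 ]
 [422.4081   -29.558437]
 [686.8247     9.577965]
 [668.0624   136.34125 ]]
0.085 375 [0.55422536 0.04961585 0.09837847] [0.43540263 0.01257857 0.0851251 ] [0.6703007  0.10814455 0.11469687]
0.115 205 [0.55849711 0.05260723 0.12724443] [0.53020193 0.02668901 0.11568001] [0.64255249 0.0910318  0.13493547]
0.135 342 [0.57661195 0.05484874 0.20457835] [0.52993945 0.00664827 0.13504941] [0.63074305 0.11603036 0.26429313]
0.05 245 [0.54  0.05  0.057] [0.399 0.005 0.05 ] [0.672 0.246 0.065]
0.065 237 [0.536 0.06  0.072] [0.396 0.01  0.065] [0.674 0.245 0.08 ]
0.08 238 [0.56  0.062 0.088] [0.397 0.009 0.08 ] [0.675 0.245 0.095]
0.095 332 [0.58  0.053 0.102] [0.406 0.012 0.095] [0.675 0.245 0.11 ]
0.11 120 [0.594 0.045 0.118] [0.442 0.024 0.11 ] [0.652 0.087 0.125]
0.125 235 [0.581 0.056 0.129] [0.535 0.024 0.125] [0.642 0.097 0.14 ]
0.14 55 [0.621 0.063 0.147] [0.605 0.012 0.141] [0.634 0.11  0.155]
0.155 47 [0.61  0.06  0.162] [0.594 0.006 0.155] [0.626 0.118 0.17 ]
0.17 42 [0.6   0.051 0.177] [0.586 0.003 0.17 ] [0.614 0.115 0.185]
0.185 56 [0.591 0.044 0.193] [0.578 0.004 0.185] [0.606 0.11  0.2  ]
0.2 57 [0.58  0.048 0.208] [0.571 0.016 0.2  ] [0.592 0.098 0.215]
0.215 43 [0.569 0.052 0.222] [0.562 0.036 0.215] [0.578 0.074 0.229]
0.23 45 [0.558 0.051 0.238] [0.551 0.034 0.231] [0.566 0.073 0.245]
0.245 47 [0.547 0.05  0.252] [0.535 0.033 0.245] [0.558 0.072 0.26 ]
0.26 15 [0.539 0.049 0.262] [0.535 0.031 0.26 ] [0.544 0.068 0.264]
```

View pics/t1.png

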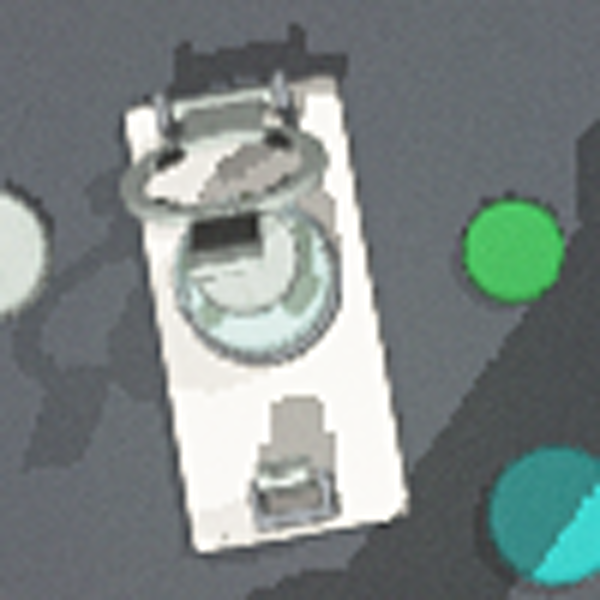

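View pics/s1.png

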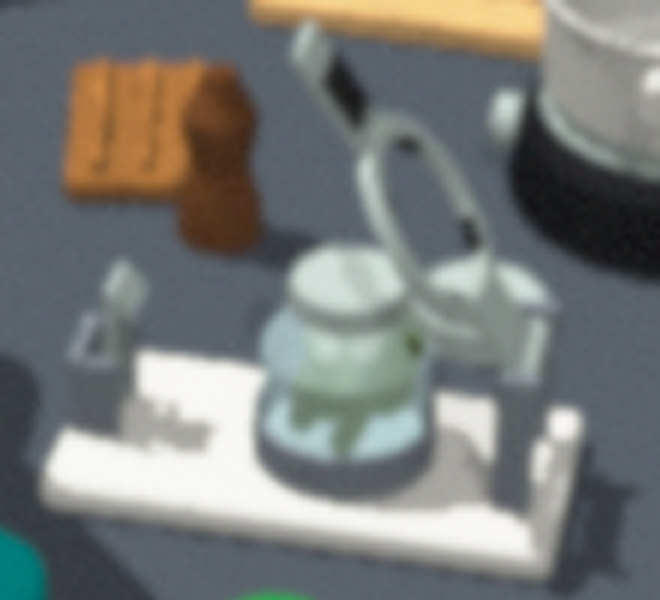

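The top crop shows the black pad at (227,235), the lid around (250,262) and the catch at (293,490). In the side crop the pad is at (350,95), the lid top at (348,275) and the catch at (124,285).

Run:
```python
from h import *
a=dict(np.load('a.npz'));b=dict(np.load('b.npz'))
P=cloud(a);Q=cloud(b);hs=lambda d:cv2.cvtColor(d['img'],cv2.COLOR_RGB2HSV)
th=np.arctan2(.1463,.9892);ex=np.array([np.cos(th),np.sin(th)])
# lid top by depth band, both views
def circ(q):
    A=np.c_[2*q,np.ones(len(q))];s=np.linalg.lstsq(A,(q**2).sum(1),rcond=None)[0];return s[:2],np.sqrt(s[2]+s[:2]@s[:2])
for n,C in(('top',P),('side',Q)):
    m=(abs(C[...,2]-.127)<.006)&(abs(C[...,0]-.56)<.045)&(abs(C[...,1]-.055)<.045)
    q=C[m]; print(n,m.sum(),np.median(q[:,2]),q[:,:2].min(0),q[:,:2].max(0))
    h=cv2.convexHull(q[:,:2].astype(np.float32)).reshape(-1,2); print(circ(h.astype(float)), cv2.minEnclosingCircle(h))
# black pad
ps=[]
for n,d,C,(u0,u1,v0,v1) in(('top',a,P,(193,212,162,176)),('side',b,Q,(276,292,138,156))):
    m=(d['img'].max(2)<70);r=np.zeros_like(m);r[v0:v1,u0:u1]=1;m&=r
    v,u=np.argwhere(m).mean(0); ps.append((d,u,v)); print(n,m.sum(),u,v,np.median(C[m],0))
(o,r),(o2,r2)=[ray(*p) for p in ps]
t=np.linalg.lstsq(np.c_[r,-r2],o2-o,rcond=None)[0]; print('pad',o+t[0]*r,o2+t[1]*r2)
pad=(o+t[0]*r+o2+t[1]*r2)/2
jar=np.array([.5452,.0534])+.015*ex; H=jar+.094*ex
print('th',np.degrees(th),'jar',jar,'hinge',H,'catch',jar-.119*ex)
x=(H-pad[:2])@ex; z=pad[2]-.092; print(x,z,np.hypot(x,z),np.arctan2(z,x), (pad[:2]-H)@[-ex[1],ex[0]])
for C,n in((P,'t'),(Q,'s')):
    l=(C[...,:2]-jar)@ex; w=(C[...,:2]-jar)@np.array([-ex[1],ex[0]])
    m=(l<-.09)&(l>-.14)&(abs(w)<.03)&(C[...,2]>.085)&(C[...,2]<.12); print(n,m.sum(),C[m].mean(0),l[m].mean(),w[m].mean(),C[m][:,2].max())
```

```text
top 138 0.12719791753030288 [0.53020193 0.02668901] [0.58561621 0.08664063]
(array([0.56095754, 0.05621733]), np.float64(0.03014738045799786)) ((0.5603598952293396, 0.05654289945960045), 0.03106691502034664)
side 197 0.12815144994519598 [0.5354501  0.02413547] [0.59416589 0.08868618]
(array([0.56425716, 0.05533526]), np.float64(0.03088256561430695)) ((0.5648267865180969, 0.056322164833545685), 0.03284719958901405)
top 43 202.11627906976744 168.06976744186048 [0.55758656 0.0549816  0.23576375]
side 39 282.43589743589746 144.89743589743588 [0.55962687 0.05618864 0.23688587]
pad [0.55746332 0.05478349 0.23646087] [0.55955351 0.05575624 0.23691883]
th 8.41290412293205 jar [0.56003859 0.05559459] hinge [0.6530271  0.06934734] catch [0.4423191  0.03818419]
0.09556121781665759 0.14468984783958846 0.17339866902155257 0.987106039475232 -9.735888149567252e-05
t 47 [0.44377155 0.03865552 0.10387735] -0.11749422467699093 0.0002537520935867664 0.11040874046723317
s 54 [0.44738798 0.03416796 0.10205344] -0.11457325939983534 -0.0047146240802646835 0.11448196578112221
```

Both views agree: the jar axis is at (0.561, 0.056), the holder's yaw is 8.4°, and the pad is 173 mm from the hinge, so the yoke is at about 0.96 rad. Next I'll plan the approach and the press.

```bash
cat >> h.py <<'E'
th=np.radians(8.41);ex=np.array([np.cos(th),np.sin(th)]);ey=np.array([-ex[1],ex[0]]);jar=np.array([.5608,.0559])
def shift(P,s=None):
    s=s or env.observe(); return (np.array(s['tool_rot']).T@(np.array(P)-np.array(s['position']))).round(4)
def yaw(s): R=np.array(s['tool_rot']); return np.degrees(np.arctan2(R[1,0],R[0,0]))
def at(l,w,z): return np.r_[jar+l*ex+w*ey,z]   # holder frame
E
python3 - <<'E'
from h import *
s=env.observe(); print(yaw(s),s['ft_force'])
print(shift(at(.094-.085,0,.32)),shift(at(.094-.085,0,.26)))
R=np.array([[np.cos(th),np.sin(th),0],[np.sin(th),-np.cos(th),0],[0,0,-1]])
p0=at(.009,0,.26)
for t in (.96,.9,.8,.7,.6,.5,.4,.3,.22,.15,.1,.05,.0,-.01):
    f=t/.96; Lp=.174*np.cos(t)-.0045*np.sin(t); L=Lp-.011*f**.5 if t>0 else Lp; Lc=L+.011
    z=.092+(Lc*np.sin(t)+.0045)/np.cos(t); p=at(.094-L,0,z); print(t,round(L,4),round(z,4),(R.T@(p-p0)).round(4))
E
```

```text
18.093972539892512 [-0.12349447  1.33530111  0.03183143]
[ 0.5593 -0.4273 -0.0885] [ 0.5592 -0.4272 -0.0285]
0.96 0.0851 0.2371 [-0.0001  0.      0.0229]
0.9 0.094 0.2315 [-0.009   0.      0.0285]
0.8 0.108 0.2209 [-0.023   0.      0.0391]
0.7 0.1208 0.2089 [-0.0358 -0.      0.0511]
0.6 0.1324 0.1955 [-0.0474  0.      0.0645]
0.5 0.1426 0.181 [-0.0576  0.      0.079 ]
0.4 0.1514 0.1656 [-0.0664 -0.      0.0944]
0.3 0.1587 0.1492 [-0.0737 -0.      0.1108]
0.22 0.1636 0.1356 [-0.0786  0.      0.1244]
0.15 0.167 0.1235 [-0.082   0.      0.1365]
0.1 0.1691 0.1146 [-0.0841  0.      0.1454]
0.05 0.171 0.1056 [-0.086  -0.      0.1544]
0.0 0.174 0.0965 [-0.089  -0.      0.1635]
-0.01 0.174 0.0946 [-0.089   0.      0.1654]
```

Request:
{"op": "drive_tool", "data": {
  "series": [
    [[0,0,-0.045],0,0],
    [[0,0,-0.0885],0,0],
    [[0.056,-0.043,-0.0885],2,0],
    [[0.112,-0.085,-0.0885],4,0],
    [[0.168,-0.128,-0.0885],6,0],
    [[0.224,-0.171,-0.0885],8,0],
    [[0.28,-0.214,-0.0885],9.68,0],
    [[0.336,-0.256,-0.0885],9.68,0],
    [[0.392,-0.299,-0.0885],9.68,0],
    [[0.448,-0.342,-0.0885],9.68,0],
    [[0.504,-0.385,-0.0885],9.68,0],
    [[0.5593,-0.4273,-0.0885],9.68,0],
    [[0.5593,-0.4273,-0.0885],9.68,0],
    [[0.5593,-0.4273,-0.0885],9.68,0],
    [[0.5593,-0.4273,-0.0885],9.68,0],
    [[0.5593,-0.4273,-0.0885],9.68,0],
    [[0.5593,-0.4273,-0.0885],9.68,0],
    [[0.5593,-0.4273,-0.0885],9.68,0]
  ],
  "newtons": 60
}}

```text
time_s: 1.9
position: [0.5699, 0.058, 0.3189]
tool_rot: [[0.989, 0.148, -0.002], [0.148, -0.989, 0.0], [-0.002, -0.0, -1.0]]
ft_force: [0.6, -0.7, -0.4]
grip_width: 0.0003
gripper_force: 0.0
```

Run:
```python
from h import *
s=env.observe(); print(s['time_s'],s['position'],yaw(s),s['q'],s['ft_force'],s['grip_width'],shift(at(.009,0,.26)))
```

```text
1.9 [0.56989439 0.05801337 0.31890295] 8.536817120069564 [-6.01951205e+00  2.17779431e+01  6.01093261e+01 -9.73463382e-03
  9.82075255e+01  7.54423010e+01] [ 0.59266433 -0.68632817 -0.38562871] 0.0002568373371921381 [-0.0002  0.0008  0.0589]
```

Request:
{"op": "drive_tool", "data": {
  "series": [
    [[0,0.0008,0.04],0,0],
    [[0,0.0008,0.065],0,0],
    [[0,0.0008,0.082],0,0],
    [[-0.004,0.0008,0.085],0,0],
    [[-0.009,0.0008,0.0875],0,0],
    [[-0.016,0.0008,0.0925],0,0],
    [[-0.023,0.0008,0.098],0,0],
    [[-0.03,0.0008,0.104],0,0],
    [[-0.036,0.0008,0.11],0,0],
    [[-0.042,0.0008,0.117],0,0],
    [[-0.0475,0.0008,0.1235],0,0],
    [[-0.0525,0.0008,0.131],0,0],
    [[-0.0575,0.0008,0.138],0,0],
    [[-0.062,0.0008,0.1455],0,0],
    [[-0.0665,0.0008,0.1535],0,0],
    [[-0.07,0.0008,0.1615],0,0],
    [[-0.0735,0.0008,0.17],0,0],
    [[-0.0735,0.0008,0.17],0,0]
  ]
}}

```text
time_s: 3.7
position: [0.4962, 0.0456, 0.1486]
tool_rot: [[0.989, 0.146, -0.003], [0.146, -0.989, 0.0], [-0.003, -0.001, -1.0]]
ft_force: [0.6, -0.3, 0.5]
grip_width: 0.0002
gripper_force: 0.0
```

Run:
```python
from h import *
s=env.observe(); print(s['position'],yaw(s),s['ft_force'],shift(at(-.08,0,.0965)))
a=cam('side'); save(cv2.resize(a['img'][130:230,215:335],None,fx=5,fy=5),'s2.png')
```

```text
[0.49615188 0.04558946 0.14858384] 8.410804313354468 [ 0.59428778 -0.31073107  0.48122326] [-0.0144 -0.0007  0.0521]
```

View pics/s2.png

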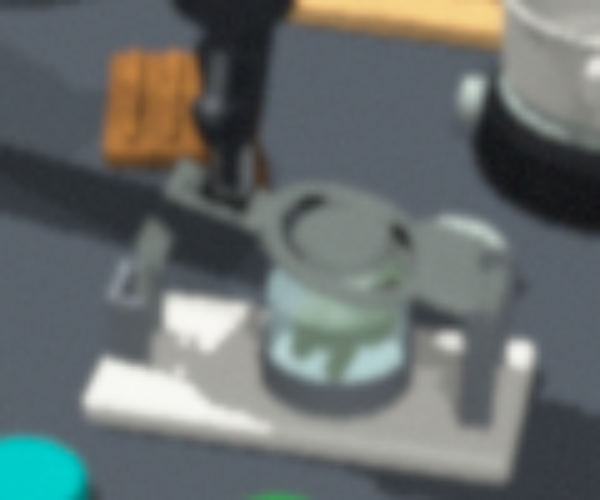

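The closed fingers are on the pad at (235,190), and the yoke has swung down around the lid. I'll keep pressing.

Request:
{"op": "drive_tool", "data": {
  "series": [
    [[-0.004,-0.0005,0.009],0,0],
    [[-0.007,-0.0007,0.018],0,0],
    [[-0.01,-0.0007,0.026],0,0],
    [[-0.012,-0.0007,0.034],0,0],
    [[-0.013,-0.0007,0.04],0,0],
    [[-0.014,-0.0007,0.045],0,0],
    [[-0.0144,-0.0007,0.049],0,0],
    [[-0.0144,-0.0007,0.051],0,0],
    [[-0.0144,-0.0007,0.051],0,0]
  ]
}}

```text
time_s: 4.65
position: [0.4829, 0.0441, 0.0987]
tool_rot: [[0.989, 0.146, 0.0], [0.146, -0.989, 0.0], [0.0, -0.0, -1.0]]
ft_force: [-0.1, -0.0, -0.2]
grip_width: 0.0003
gripper_force: 0.1
```

Request:
{"op": "drive_tool", "data": {
  "series": [
    [[0,0,0.002],0,0],
    [[0,0,0.003],0,0],
    [[0,0,0.003],0,0]
  ]
}}

```text
time_s: 4.95
position: [0.4828, 0.0441, 0.096]
tool_rot: [[0.989, 0.146, 0.0], [0.146, -0.989, -0.0], [0.0, 0.0, -1.0]]
ft_force: [-1.5, 0.5, 5.1]
grip_width: -0.0002
gripper_force: 3.0
```

Run:
```python
from h import *
s=env.observe(); print(s['position'],yaw(s),s['ft_force'])
a=cam('side'); save(cv2.resize(a['img'][140:230,215:335],None,fx=5,fy=5),'s3.png')
```

```text
[0.48279762 0.04410058 0.09603719] 8.414272102384981 [-1.54745579  0.51001383  5.12682607]
```

View pics/s3.png

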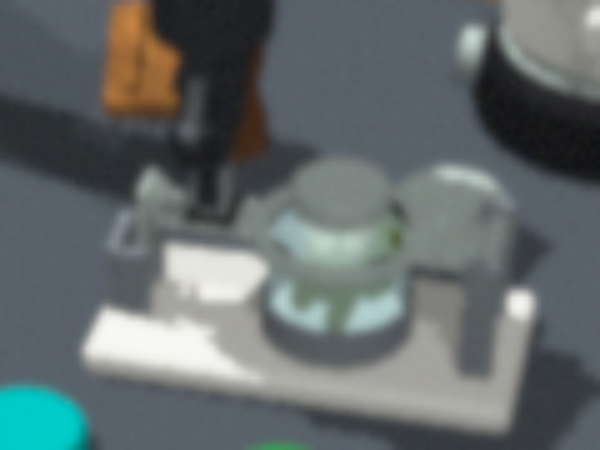

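The yoke looks flat, with its tongue at the hook (155,200). I'll press further to confirm it's against the stop.

Request:
{"op": "drive_tool", "data": {
  "series": [
    [[0,0,0.001],0,0],
    [[0,0,0.001],0,0]
  ]
}}

```text
time_s: 5.2
position: [0.4828, 0.0441, 0.0953]
tool_rot: [[0.989, 0.146, 0.0], [0.146, -0.989, -0.0], [0.0, 0.0, -1.0]]
ft_force: [-2.6, 1.3, 9.6]
grip_width: -0.0002
gripper_force: 4.3
```

Request:
{"op": "drive_tool", "data": {
  "series": [
    [[0,0,0.001],0,0],
    [[0,0,0.001],0,0]
  ]
}}

```text
time_s: 5.4
position: [0.4828, 0.0441, 0.0946]
tool_rot: [[0.989, 0.146, 0.001], [0.146, -0.989, -0.0], [0.001, 0.0, -1.0]]
ft_force: [-2.6, 0.8, 11.3]
grip_width: -0.0001
gripper_force: 6.0
```

Request:
{"op": "drive_tool", "data": {
  "series": [
    [[0,0,0.0015],0,0],
    [[0,0,0.0015],0,0]
  ]
}}

```text
time_s: 5.6
position: [0.4828, 0.0441, 0.0942]
tool_rot: [[0.989, 0.147, 0.001], [0.147, -0.989, -0.001], [0.001, 0.001, -1.0]]
ft_force: [-7.3, 0.1, 25.0]
grip_width: 0.0002
gripper_force: 12.7
```

25 N with the pad at 94.2 mm means it's at the lower stop. I'll back off, go above the lid with the fingers open, and check.

Request:
{"op": "drive_tool", "data": {
  "series": [
    [[0,0,-0.02],0,0],
    [[0,0,-0.06],0,0.0854],
    [[0,0,-0.095],0,0.0854],
    [[-0.04,0,-0.095],0,0.0854],
    [[-0.08,0,-0.095],0,0.0854],
    [[-0.12,0,-0.095],0,0.0854],
    [[-0.16,0,-0.095],0,0.0854],
    [[-0.16,0,-0.095],0,0.0854]
  ]
}}

```text
time_s: 6.4
position: [0.3204, 0.0212, 0.1868]
tool_rot: [[0.989, 0.145, -0.003], [0.145, -0.989, 0.0], [-0.003, -0.001, -1.0]]
ft_force: [0.3, 0.3, 0.2]
grip_width: 0.0854
gripper_force: 0.0
```

Run:
```python
from h import *
s=env.observe(); print(s['position'],yaw(s),s['ft_force'],s['grip_width'])
for n in('top','side'):
    d=cam(n);np.savez(n+'2.npz',**d);C=cloud(d); l=(C[...,:2]-jar)@ex; w=(C[...,:2]-jar)@ey
    print(n)
    for x0 in(-.12,-.11,-.10,-.09,-.08,-.07,-.06,-.05,.045,.05):
        m=(abs(l-x0)<.005)&(abs(w)<.015)&(C[...,2]>.07)&(C[...,2]<.14); 
        if m.sum(): print(x0,m.sum(),np.median(C[m][:,2]).round(4),C[m][:,2].max().round(4))
    m=(abs(C[...,2]-.127)<.006)&(abs(l)<.045)&(abs(w)<.045); q=C[m]
    A=cv2.convexHull(q[:,:2].astype(np.float32)); print(np.median(q[:,2]),cv2.minEnclosingCircle(A),m.sum())
save(np.hstack([cv2.resize(np.load('top2.npz')['img'][145:225,175:240],None,fx=6,fy=6),cv2.resize(np.load('side2.npz')['img'][145:225,230:300],None,fx=5.5,fy=6)])[:,:800],'c4.png')
```

```text
[0.32039719 0.02115489 0.18680618] 8.36028995442983 [0.33345228 0.30247408 0.22605355] 0.08540680952133037
top
-0.12 27 0.1062 0.1136
-0.11 24 0.0985 0.1034
-0.1 28 0.0943 0.0999
-0.09 26 0.0972 0.1013
-0.08 27 0.0963 0.1012
-0.07 27 0.0967 0.1039
-0.06 26 0.0952 0.1037
-0.05 25 0.0953 0.0984
0.045 29 0.0938 0.1019
0.05 26 0.0955 0.1023
0.12627292191664236 ((0.5612108111381531, 0.056364305317401886), 0.03123430162668228) 259
side
-0.12 37 0.0972 0.1131
-0.11 24 0.1015 0.1109
-0.1 21 0.0955 0.1002
-0.09 15 0.0976 0.1005
-0.08 15 0.0977 0.0998
-0.07 19 0.0967 0.0996
-0.06 22 0.0965 0.1022
-0.05 17 0.0968 0.1005
0.045 20 0.0954 0.1012
0.05 20 0.0964 0.0993
0.12693808914916385 ((0.5637427568435669, 0.05370169132947922), 0.03358878195285797) 199
```

View pics/c4.png

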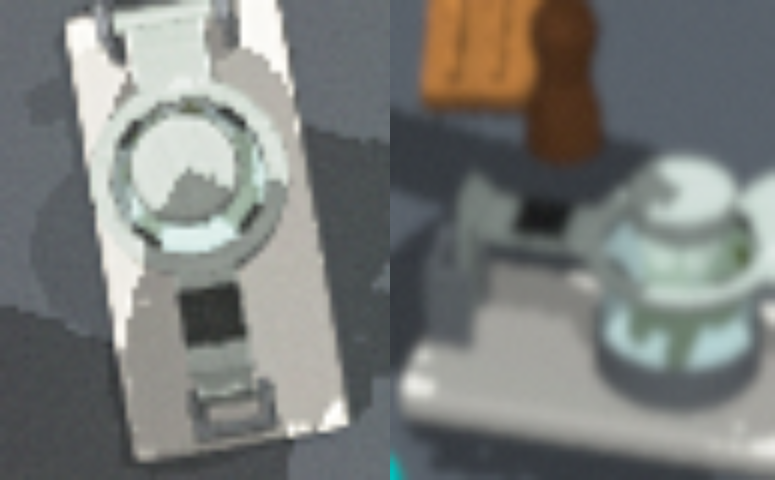

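The yoke is level at 95.5–97 mm along its length, with the tongue under the hook at (232,395). The lid centre is at (0.561, 0.056). Next I'll grasp the lid.

Run:
```python
from h import *
print(shift([.5611,.0561,.1868]),shift([.5611,.0561,.1025]))
```

```text
[ 0.2393 -0.0007  0.0009] [ 0.2393 -0.0008  0.0852]
```

Request:
{"op": "drive_tool", "data": {
  "series": [
    [[0.045,0,0],0,0.0854],
    [[0.09,0,0],0,0.0854],
    [[0.135,0,0],0,0.0854],
    [[0.18,0,0],0,0.0854],
    [[0.22,-0.0005,0],0,0.0854],
    [[0.2393,-0.0007,0.0],0,0.0854],
    [[0.2393,-0.0007,0.01],0,0.0854],
    [[0.2393,-0.0007,0.03],0,0.0854],
    [[0.2393,-0.0007,0.05],0,0.0854],
    [[0.2393,-0.0007,0.07],0,0.0854],
    [[0.2393,-0.0007,0.08],0,0.0854],
    [[0.2393,-0.0007,0.083],0,0.0854],
    [[0.2393,-0.0007,0.083],0,0.0854]
  ]
}}

```text
time_s: 7.8
position: [0.5611, 0.0564, 0.1043]
tool_rot: [[0.989, 0.146, -0.0], [0.146, -0.989, -0.0], [-0.0, -0.0, -1.0]]
ft_force: [0.4, 0.3, 0.1]
grip_width: 0.0858
gripper_force: 0.0
```

Run:
```python
from h import *
s=env.observe(); print(s['position'],yaw(s),s['ft_force'],s['grip_width'],s['q'],shift([.5611,.0561,.1025]))
d=cam('side'); save(cv2.resize(d['img'][135:225,225:325],None,fx=6,fy=6),'s5.png')
```

```text
[0.56110481 0.0564398  0.10428831] 8.416394006259113 [0.35118612 0.32101756 0.14699771] 0.08579706063045699 [-6.28124527e+00  3.01419064e+01  8.30421646e+01 -2.21059327e-03
  6.68295509e+01  7.53032309e+01] [-0.0001  0.0003  0.0018]
```

View pics/s5.png

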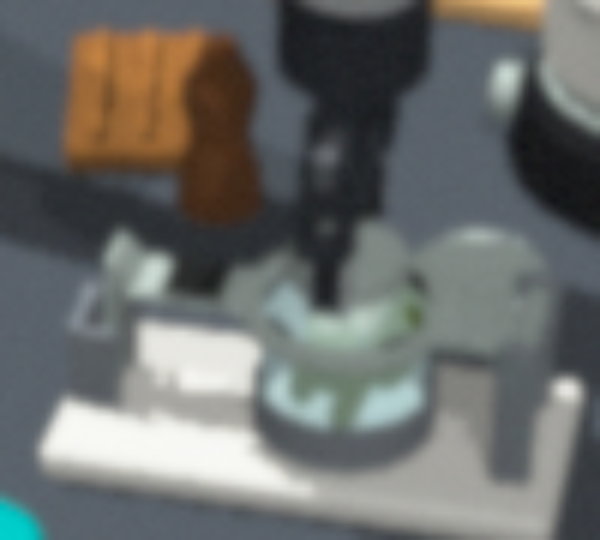

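The near finger's tip, at (325,300), reaches the lid's lower edge without touching the yoke. I'll close now.

Request:
{"op": "drive_tool", "data": {
  "series": [
    [[0,0.0002,0.0015],0,0.07],
    [[0,0.0002,0.0015],0,0.065],
    [[0,0.0002,0.0015],0,0.062],
    [[0,0.0002,0.0015],0,0.05],
    [[0,0.0002,0.0015],0,0.05],
    [[0,0.0002,0.0015],0,0.05],
    [[0,0.0002,0.0015],0,0.05],
    [[0,0.0002,0.0015],0,0.05]
  ],
  "newtons": 70
}}

```text
time_s: 8.65
position: [0.5615, 0.0562, 0.1037]
tool_rot: [[0.989, 0.146, 0.001], [0.146, -0.989, -0.0], [0.001, 0.0, -1.0]]
ft_force: [-1.5, -0.5, 4.9]
grip_width: 0.06
gripper_force: 73.9
```

Request:
{"op": "drive_tool", "data": {
  "series": [
    [[0,0,0],-2,0.05],
    [[0,0,0],-5,0.05],
    [[0,0,0],-8,0.05],
    [[0,0,-0.0003],-11,0.05],
    [[0,0,-0.0005],-14,0.05],
    [[0,0,-0.0006],-17,0.05],
    [[0,0,-0.0007],-20,0.05],
    [[0,0,-0.0007],-20,0.05]
  ]
}}

```text
time_s: 9.45
position: [0.5617, 0.0561, 0.1043]
tool_rot: [[0.879, 0.476, 0.002], [0.476, -0.879, -0.0], [0.002, 0.001, -1.0]]
ft_force: [1.3, 0.5, 5.1]
grip_width: 0.0598
gripper_force: 74.3
```

Run:
```python
from h import *
s=env.observe(); print(s['position'],yaw(s),s['ft_force'],s['wrist_torque'],s['grip_width'],s['q'])
```

```text
[0.56173113 0.05613918 0.10432109] 28.44587156242582 [1.27650788 0.45432127 5.14492189] [-0.10320762 -0.02957257  0.08941588] 0.05984432165335064 [-6.30468026e+00  3.01431922e+01  8.30330847e+01 -3.28665245e-03
  6.67115484e+01  5.52507971e+01]
```

Request:
{"op": "drive_tool", "data": {
  "series": [
    [[0,0,-0.0001],-3,0.05],
    [[0,0,-0.0003],-7,0.05],
    [[0,0,-0.0004],-11,0.05],
    [[0,0,-0.0006],-15,0.05],
    [[0,0,-0.0007],-19,0.05],
    [[0,0,-0.0008],-23,0.05],
    [[0,0,-0.001],-27,0.05],
    [[0,0,-0.0011],-31,0.05],
    [[0,0,-0.0012],-35,0.05],
    [[0,0,-0.0014],-39,0.05],
    [[0,0,-0.0015],-42,0.05],
    [[0,0,-0.0015],-42,0.05]
  ]
}}

```text
time_s: 10.65
position: [0.5616, 0.0559, 0.1054]
tool_rot: [[0.336, 0.942, 0.001], [0.942, -0.336, -0.001], [-0.0, 0.001, -1.0]]
ft_force: [0.7, -1.5, 4.9]
grip_width: 0.0601
gripper_force: 74.4
```

Run:
```python
from h import *
s=env.observe(); print(s['position'],yaw(s),s['ft_force'],s['wrist_torque'],s['grip_width'])
```

```text
[0.56155321 0.05592816 0.10543562] 70.3684989567647 [ 0.70057684 -1.51761581  4.91652877] [-0.30965851 -0.03497399  0.05369699] 0.060091790325395106
```

Request:
{"op": "drive_tool", "data": {
  "series": [
    [[0,0,-0.0002],-3,0.05],
    [[0,0,-0.0003],-7,0.05],
    [[0,0,-0.0005],-11,0.05],
    [[0,0,-0.0006],-15,0.05],
    [[0,0,-0.0007],-18,0.05],
    [[0,0,-0.0007],-21,0.05],
    [[0,0,-0.0007],-21,0.05],
    [[0,0,-0.0007],-21,0.05]
  ]
}}

```text
time_s: 11.45
position: [0.5617, 0.0561, 0.1057]
tool_rot: [[-0.022, 1.0, 0.001], [1.0, 0.022, -0.0], [-0.0, 0.001, -1.0]]
ft_force: [4.0, -2.7, -0.1]
grip_width: 0.0599
gripper_force: 75.3
```

Run:
```python
from h import *
s=env.observe(); print(s['position'],yaw(s),s['ft_force'],s['wrist_torque'],s['grip_width'])
d=cam('side'); save(cv2.resize(d['img'][135:225,225:325],None,fx=6,fy=6),'s6.png')
```

```text
[0.56170949 0.05608837 0.10571272] 91.25652964780943 [ 3.95494638 -2.68649693 -0.09697996] [-0.33307084 -0.68263985  0.02039522] 0.0599057569294999
```

View pics/s6.png

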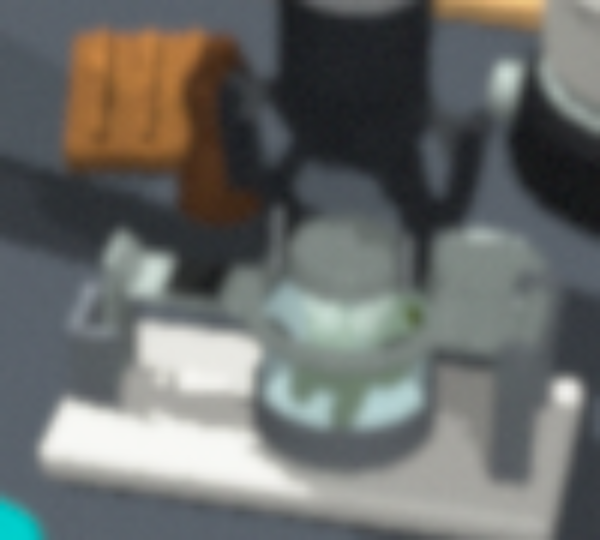

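The fingers grip the lid at both sides, (285,250) and (405,250). The torque is down to 0.02 N m after 82.8° of turn. I'll start a short test lift.

Request:
{"op": "drive_tool", "data": {
  "series": [
    [[0,0,-0.001],0,0.05],
    [[0,0,-0.002],0,0.05],
    [[0,0,-0.003],0,0.05],
    [[0,0,-0.003],0,0.05]
  ]
}}

```text
time_s: 11.9
position: [0.5615, 0.056, 0.1088]
tool_rot: [[-0.023, 1.0, 0.001], [1.0, 0.023, -0.0], [-0.0, 0.001, -1.0]]
ft_force: [4.0, -2.6, 0.5]
grip_width: 0.06
gripper_force: 76.3
```

Vertical force stays near zero, so the lid is free. I'll lift it the rest of the way.

Request:
{"op": "drive_tool", "data": {
  "series": [
    [[0,0,-0.002],0,0.05],
    [[0,0,-0.004],0,0.05],
    [[0,0,-0.006],0,0.05],
    [[0,0,-0.009],0,0.05],
    [[0,0,-0.012],0,0.05],
    [[0,0,-0.015],0,0.05],
    [[0,0,-0.018],0,0.05],
    [[0,0,-0.021],0,0.05],
    [[0,0,-0.0235],0,0.05],
    [[0,0,-0.0245],0,0.05],
    [[0,0,-0.0245],0,0.05],
    [[0,0,-0.0245],0,0.05],
    [[0,0,-0.0245],0,0.05]
  ]
}}

```text
time_s: 13.2
position: [0.5611, 0.0562, 0.1331]
tool_rot: [[-0.025, 1.0, -0.0], [1.0, 0.025, 0.0], [0.0, -0.0, -1.0]]
ft_force: [-1.0, 0.0, 0.6]
grip_width: 0.0598
gripper_force: 76.3
```

Run:
```python
from h import *
s=env.observe(); print(s['position'],yaw(s),s['ft_force'],s['wrist_torque'],s['grip_width'])
d=cam('side'); save(cv2.resize(d['img'][130:225,225:325],None,fx=6,fy=6),'s7.png')
C=cloud(d); l=(C[...,:2]-jar)@ex; w=(C[...,:2]-jar)@ey
for x0 in(-.10,-.09,-.07,-.06,-.05):
    m=(abs(l-x0)<.005)&(abs(w)<.015)&(C[...,2]>.07)&(C[...,2]<.12); print(x0,m.sum(),np.median(C[m][:,2]))
```

```text
[0.56112046 0.0562306  0.13309283] 91.41029663372116 [-0.96496857  0.04390017  0.57503284] [-0.0281251  -0.02663543 -0.01759867] 0.05984897373751798
-0.1 18 0.09611400779106183
-0.09 18 0.09711535389187041
-0.07 18 0.09688296604354185
-0.06 17 0.09622896019071471
-0.05 21 0.09691927175414942
```

View pics/s7.png

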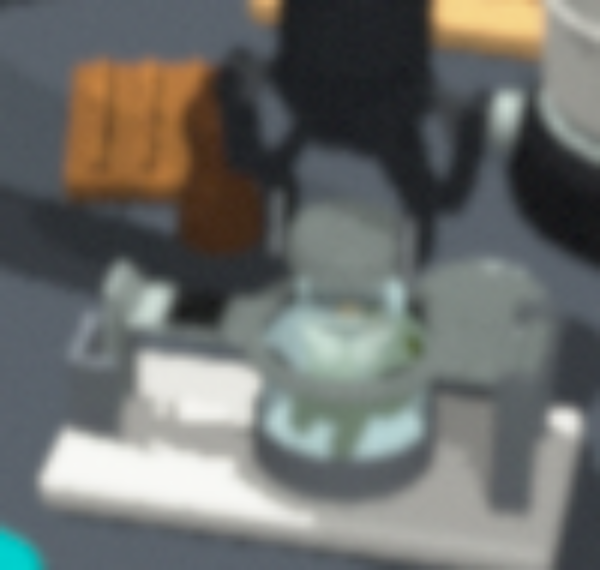

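The lid is in the gripper at (343,240), clear of the open mouth at (350,300), and the yoke is still flat at 96–97 mm. I'll check that the lid is level before handing in.

Run:
```python
from h import *
d=cam('side');C=cloud(d)
m=(abs(C[...,0]-.561)<.022)&(abs(C[...,1]-.056)<.022)&(abs(C[...,2]-.156)<.012); q=C[m]
c,*_=np.linalg.lstsq(np.c_[q[:,0]-.561,q[:,1]-.056,np.ones(len(q))],q[:,2],rcond=None)
print(m.sum(),'tilt deg',np.degrees(c[:2]),'top z',c[2],'std',q[:,2].std())
```

```text
120 tilt deg [-0.83900182  2.49171759] top z 0.15603755037545097 std 0.0023444293612575285
```

```bash
python3 -c "
from rig import env
print(env.close_job())"
```

```text
the job is handed in; nothing more can be done
None
```

I handed the job in: the yoke is shut flat under the catch, the lid turned off at about 83°, and the gripper still holds it roughly level (within about 2.5°) and centred about 2 cm above the jar's mouth; I didn't directly measure whether the jar turned.

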